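Find the heavy side of a mill rotor and hold it down

TASK

The chip-mill rotor on the balancing stand is out of balance: draw its lock pin straight up out of the bore and hang it by its collar in the open notch at the other end of the same top plate. Then turn the rotor by its crank handle at least one whole turn from where it was locked, either way, feeling where it pulls, and bring its heavy side straight down, underneath the axle. Finish while still gripping the crank handle and holding the rotor still there, and leave everything else on the bench alone.

Things in the scene. Friction and masses are not known exactly. Their poses are not given: they have to be found in the camera images.
- pin_grip (a point): Steel lock pin, 70 g, upright: centre of its black knob (18 mm diameter, 40 mm tall; z up). Under the knob a collar 24 mm across, 5 mm thick (its underside 25 mm below this point), then a shank 10 mm in diameter, 24 mm long, its foot 49 mm below this point. At the start it stands in the bore, collar on the plate, locking the rotor; it lifts out freely and is clear of the plate once 25 mm up.
- bore (a point): Mouth of the 12 mm lock bore, on the upper face of the stand's top plate (10 mm thick, 50 mm wide in x, upper face 215 mm above the bench). Axes of the stand: z up, y along the rotor's axle towards the crank handle, x across.
- notch (a point): Parking notch: middle of a slot 15 mm wide (in x) and 30 mm long (in y), right through the same top plate, 77 mm from the bore along -y; point on the plate's upper face, axes of the stand. The slot's open end is 13 mm from this point towards -y, its closed end 17 mm towards +y. The shank fits in from above; with the collar resting on the plate the knob's centre is 25 mm above this point.
- axle (a point): Point on the rotor's axle line in line with the middle of the crank handle, 125 mm above the bench; axes of the stand (y along the axle, away from the post). The rotor is a plain aluminium disc, 124 mm diameter, 30 mm thick, with four pairs of rim lugs (to 77 mm radius); its outer face is 52.5 mm from this point towards -y. Nothing on its outside shows which side is heavy.
- handle (a point): Centre of the wooden crank handle: a level round sleeve, 18 mm diameter, 80 mm long, parallel to the axle and 50 mm off it, on a stud on the rotor's outer face (12.5 mm gap). It spins freely on its stud, so a grip from above can follow it round while staying upright. At the start it is level with the axle on the -x side. The handle's weight is balanced out.
- rotor (a joint): Rotor angle, rad, about 0 when locked, no stops for several turns. The handle lies at x = -50 cos(angle), z = +50 sin(angle) mm from the axle. Stiff seals: steady drag 0.28 N m (5.6 N at the handle), so it stays where left. The hidden heavy side, at a new angle each time, adds or takes 3 to 4.5 N at the handle: hardest while it climbs level with the axle, easiest while it sinks level with it.
- spanner: Spanner lying beside the stand, 160 mm long; origin under its middle. A bystander, to be left where it is.
- shim: Steel disc 38 mm across, 12 mm thick, lying beside the stand on its handle side; origin under its middle. A bystander, to be left where it is.
- bowl: Steel bowl 130 mm across; origin under its middle. A bystander, to be left where it is.
- jug: Clear jug 100 mm across, 120 mm high; origin under its middle. A bystander, to be left where it is.
- jar1: Glass jar 56 mm across, 90 mm high; origin under its middle. A bystander, to be left where it is.
- jar2: Second glass jar of the same size; origin under its middle. A bystander, to be left where it is.
- mould: Wooden press mould 140 by 100 mm, 42 mm high; origin under its middle. A bystander, to be left where it is.
- trowel: Flat trowel 240 mm long; origin under its middle. A bystander, to be left where it is.
There are look-alikes about, which are no part of the job. Of the things that look like the part that bears pin_grip, the smallest one is meant.

How it is judged:
By the outcome, as a careful person would: the job done as asked, in the order asked, and still so for the second after the job is handed in, while the arm keeps its last pose, push and grip.
It also fails if it takes over 72 s, if anything falls off the work surface, if the arm or the gripper's body presses on something with over 40 N, if the wrist force passes 120 N, or if a joint passes its speed limit or range.

ROBOT

A 6-joint arm with a two-finger parallel gripper is mounted at the origin on the work surface. World frame = base frame: x ahead of the robot, y to its left, z up, the work surface at z = 0. Lengths are in m, angles in degrees, forces in N, time in s.
With the tool pointing down it reaches from about 0.35 to 0.875 m from the base axis. Payload 4.2 kg.
Tool frame: the origin (TCP) lies on the centre line of the jaws, within the pads' length; the fingertips stand 25 mm ahead of it and the grasp point (between the pads) lies 6 mm ahead of it; z points along the fingers, y is the line along which they close (so a half turn about z gives the same grasp; the last joint's range is limited). The gripper opens to 87 mm and grips with 3 to 60 N. Pads are 19 mm wide; open, the fingers measure 117 mm over their backs; the gripper's body (75 mm by 190 mm) begins 51 mm behind the grasp point.
Start: joints at [-61.559, 22.042, 0.453, 0, -68.411, -14.817], TCP at [0.147, -0.607, 0.248] pointing down, gripper open.
Joint ranges: [-179.83, 179.83], [-69.29, 118.12], [-61.27, 80.66], [-181.25, 117.63], [-171.15, -9.14], [-177.46, 177.46]. Speed limits (degrees/s): [159.86, 159.86, 180, 180, 180, 180].

INTERFACE

Orientations are given as a 3x3 rotation matrix whose columns are the frame's x, y, z axes.
In Python, from station import r gives the robot as it stands.
- The arm moves only by the tool move_arm, never from a script. Its argument "series" is a list of rows, each an object with "grip": the opening, from 0 (shut) to 1 (fully open); "xyz": the shift along the tool's x, y, z in mm, a list of three; "angular": the turn, a rotation vector about the tool's x, y, z in rad, a list of three. A call has 1 to 10 rows; each row is the pose to reach, as a shift and turn from the pose commanded when the call began, along the tool's axes at that moment; what a row does not reach only later rows make up. A row lasts 1/10 s, in which the tool goes at most 50 mm and 8.59 degrees, less where a joint would pass 70% of its speed; a pose out of reach is approached as far as the arm can. A call with a gripper value outside its range is refused whole. The fingers move at their own pace and stop on an object; the grip force is fixed at half the most. Time passes only in rows, so rows that repeat a pose let the fingers close. It gives the time, the measured TCP pose, the force, the opening and the grip force at its end, in the units of the state.
- r.sense(): the state, without advancing time (a new reading comes with each control period).
- r.capture(name): name is "scene" or "top" or "wrist"; returns a dict with "img" (384x512x3 uint8, red, green, blue), "camera_matrix" (3x3 intrinsics, pixels), "rvec" (rotation vector, rad) and "tvec" (3), from world to camera coordinates, as OpenCV has them; the wrist camera has in their place "hand_eye" (4x4, takes a point from camera to tool coordinates, whose origin is the TCP and whose axes are the flange's). Camera axes: x right, y down, z forward; pixel columns grow to the right and rows downward; lengths in m; the calibration is good to about 2 mm. A picture is of the moment at which its call begins: read the wrist's pose just before it. There is no depth.
- r.finish_job(): hands the job in; it is judged then, once.
The state is a dict: "time_s": time; "joints": joint angles; "joint_velocities": joint speeds; "effort": joint torques, N m; "tcp_pos": TCP position; "ee_rot": TCP orientation; "wrist_force": force on the tool from outside, world axes, zero at the start; "moment": the same for the moment, N m; "gripper_width": opening from 0.0 (shut) to 1.0 (fully open); "gripper_force": force on a finger pad.
Only numpy, scipy, OpenCV 4.12 (cv2) and the standard library are available. Lean on these libraries where they do the work, as an engineer would, in place of code of your own. Each camera call takes 0.05 s, during which the arm holds its last target. There are 200 camera calls.

## Working session

There is one attempt and no reset: what is moved stays moved. The work goes in short steps, Python scripts to look and compute and a tool call to move; the robot and the scene stay as the last step left them, time stands still between calls to the robot, and variables do not carry over. Pictures are saved under pics/ and viewed, at most 10 in all, crops included, and the job is handed in when it is done.

Besides the shell and the picture viewer there is one more tool, called after "Emit:" in YAML: its name, and indented under it one key for each argument. move_arm: Moves the arm, as the interface text tells. Its arguments: {"type":"object","properties":{"series":{"type":"array"}},"required":["series"]}

```bash
mkdir -p pics; ls
cat > h.py <<'E'
import numpy as np,cv2
from station import r
def P(c,s=None):
    K=np.array(c["camera_matrix"],float)
    if "hand_eye" in c:
        H=np.array(c["hand_eye"]);R=np.array(s["ee_rot"]);t=np.array(s["tcp_pos"])
        return K,R@H[:3,:3],R@H[:3,3]+t
    R=cv2.Rodrigues(np.array(c["rvec"],float))[0];return K,R.T,-R.T@np.array(c["tvec"],float).ravel()
def ray(cam,u,v):
    K,R,o=cam;d=R@np.linalg.solve(K,[u,v,1.]);return o,d/np.linalg.norm(d)
def onz(cam,u,v,z):
    o,d=ray(cam,u,v);return o+d*(z-o[2])/d[2]
def tri(l):
    A=0;b=0
    for o,d in l:
        M=np.eye(3)-np.outer(d,d);A=A+M;b=b+M@o
    x=np.linalg.solve(A,b);return x,[float(np.linalg.norm((np.eye(3)-np.outer(d,d))@(x-o))) for o,d in l]
def proj(cam,p):
    K,R,o=cam;q=K@(R.T@(np.array(p)-o));return q[:2]/q[2]
def snap(n,f):
    s=r.sense();c=r.capture(n);cv2.imwrite(f"pics/{f}.png",c["img"][:,:,::-1])
    cam=P(c,s);np.savez(f"pics/{f}.npz",K=cam[0],R=cam[1],o=cam[2]);return c["img"],cam
def load(f):
    d=np.load(f"pics/{f}.npz");return cv2.imread(f"pics/{f}.png"),(d["K"],d["R"],d["o"])
E
python3 - <<'E'
from h import *
for n in("scene","top"):
    i,c=snap(n,n+"0");print(n,c[2].round(3),c[1][:,2].round(2),c[0][0,0])
s=r.sense();print(np.array(s["ee_rot"]).round(3),s["tcp_pos"])
a=cv2.imread("pics/scene0.png");b=cv2.imread("pics/top0.png")
cv2.imwrite("pics/both.png",cv2.resize(np.vstack([a,b]),None,fx=.78,fy=.78))
E
```

```text
pics
scene [1.331 0.013 1.18 ] [-0.6  -0.02 -0.8 ] 452.05200647381514
top [ 0.459 -0.019  1.28 ] [ 0.07  0.02 -1.  ] 369.7283495984185
[[-0.972 -0.235 -0.001]
 [-0.235  0.972  0.002]
 [ 0.     0.002 -1.   ]] [ 0.14713189 -0.60693497  0.24656651]
```

View pics/scene0.png

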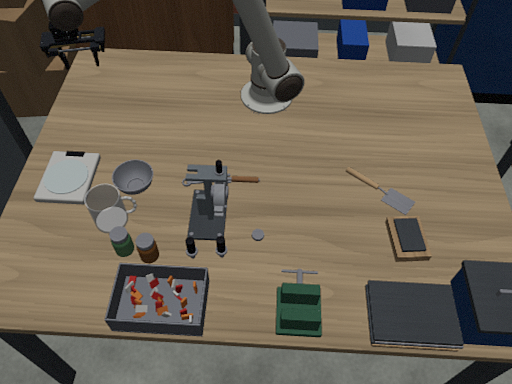

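View pics/top0.png

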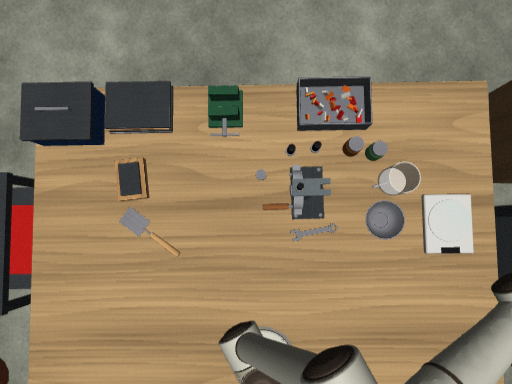

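The scene view shows the stand near (208,195). Look-alikes for the pin are the knob on the plate, scene (219,166) / top (300,186), and two larger ones on the bench, scene (190,245) and (221,245) / top (291,149) and (316,146). I choose the one in the plate and check it in a close crop.

Run:
```python
from h import *
a=cv2.imread("pics/scene0.png")[150:262,170:275];b=cv2.imread("pics/top0.png")[135:247,250:355]
f=lambda x:cv2.resize(x,None,fx=3.8,fy=3.8,interpolation=cv2.INTER_CUBIC)
cv2.imwrite("pics/crop.png",np.hstack([f(a),f(b)]))
```

```text
(no output)
```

View pics/crop.png

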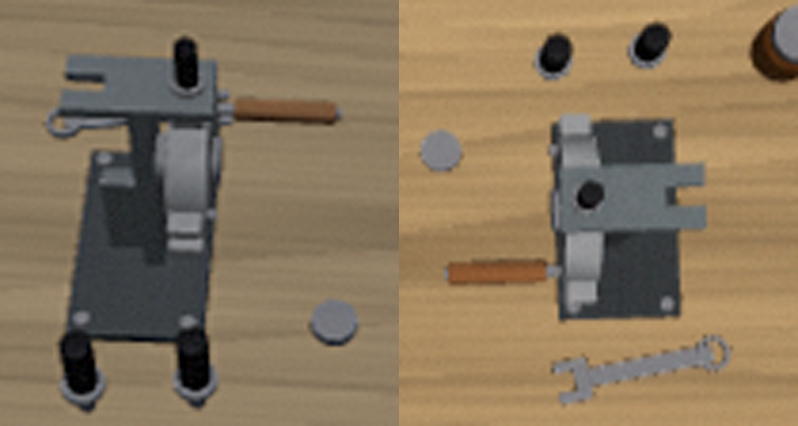

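The crop shows the slim knob in the plate at crop (187,62)/(591,195). It is smaller than both bench ones. The notch is at (85,77)/(687,197) and the handle at (286,112)/(497,272).

Run:
```python
from h import *
_,S=load("scene0");_,T=load("top0")
s=lambda u,v:ray(S,170+u/3.8-.4,150+v/3.8-.4)
t=lambda u,v:ray(T,250+(u-399)/3.8-.4,135+v/3.8-.4)
for n,a,b in[("pin",(187,62),(591,195)),("notchclosed",(104,77),(668,197)),("notchopen",(67,77),(705,197)),("handle",(286,112),(497,272)),("hend_out",(338,114),(447,273)),("hend_in",(235,109),(546,271)),("plate+x+y?",(216,61),None)]:
    if b:
        x,e=tri([s(*a),t(*b)]);print(n,x.round(4),np.round(e,4))
```

```text
pin [ 0.5599 -0.1147  0.2427] [0.0015 0.0015]
notchclosed [ 0.5598 -0.1752  0.2207] [0.0011 0.0011]
notchopen [ 0.5595 -0.2028  0.2183] [0.0017 0.0017]
handle [ 0.509  -0.0479  0.1258] [0.001 0.001]
hend_out [ 0.5087 -0.0071  0.1263] [0.0007 0.0007]
hend_in [ 0.5092 -0.0879  0.1266] [0.0012 0.0012]
```

```bash
cat >> h.py <<'E'
RT=np.array([[0,-1,0],[-1,0,0],[0,0,-1]],float).T
RT=np.column_stack([[0,-1,0],[-1,0,0],[0,0,-1]]).astype(float)
def go(p):
    s=r.sense();R=np.array(s["ee_rot"]);d=R.T@(np.array(p)-np.array(s["tcp_pos"]))*1000
    print("shift",d.round(1),"turn",cv2.Rodrigues(R.T@RT)[0].ravel().round(4),"t",s["time_s"],"F",np.round(s["wrist_force"],1))
E
python3 -c "
from h import *
go([.56,-.115,.34])"
```

```text
shift [-517.1  381.1  -92.7] turn [ 1.7000e-03  1.2000e-03 -1.3331e+00] t 0.1 F [-0.7  0.3 -0.1]
```

Emit:
move_arm:
  series:
    - {"grip": 1,"xyz": [-100,75,-90],"angular": [0,0,-0.15]}
    - {"grip": 1,"xyz": [-517,381,-93],"angular": [0.0017,0.0012,-1.333]}
    - {"grip": 1,"xyz": [-517,381,-93],"angular": [0.0017,0.0012,-1.333]}
    - {"grip": 1,"xyz": [-517,381,-93],"angular": [0.0017,0.0012,-1.333]}
    - {"grip": 1,"xyz": [-517,381,-93],"angular": [0.0017,0.0012,-1.333]}
    - {"grip": 1,"xyz": [-517,381,-93],"angular": [0.0017,0.0012,-1.333]}
    - {"grip": 1,"xyz": [-517,381,-93],"angular": [0.0017,0.0012,-1.333]}
    - {"grip": 1,"xyz": [-517,381,-93],"angular": [0.0017,0.0012,-1.333]}
    - {"grip": 1,"xyz": [-517,381,-93],"angular": [0.0017,0.0012,-1.333]}
    - {"grip": 1,"xyz": [-517,381,-93],"angular": [0.0017,0.0012,-1.333]}

```text
time_s: 1.1
tcp_pos: [0.4615, -0.2314, 0.3243]
ee_rot: [[0.002, -1.0, 0.0], [-1.0, -0.003, -0.002], [0.002, -0.0, -1.0]]
wrist_force: [0.9, -0.1, 0.8]
gripper_width: 0.999
gripper_force: 0.0
```

```bash
python3 -c "
from h import *
go([.56,-.115,.34])"
```

```text
shift [-116.1  -98.8  -15.9] turn [-0.0004 -0.0017  0.0025] t 1.1 F [ 0.9 -0.1  0.8]
```

Emit:
move_arm:
  series:
    - {"grip": 1,"xyz": [-30,-25,-16],"angular": [0,0,0]}
    - {"grip": 1,"xyz": [-70,-60,-16],"angular": [0,0,0]}
    - {"grip": 1,"xyz": [-100,-86,-16],"angular": [0,0,0]}
    - {"grip": 1,"xyz": [-110,-94,-16],"angular": [0,0,0]}
    - {"grip": 1,"xyz": [-110,-94,-16],"angular": [0,0,0]}

```text
time_s: 1.6
tcp_pos: [0.5555, -0.1218, 0.3388]
ee_rot: [[0.003, -1.0, -0.002], [-1.0, -0.003, -0.002], [0.002, 0.002, -1.0]]
wrist_force: [0.4, -0.2, -0.1]
gripper_width: 0.998
gripper_force: 0.0
```

```bash
python3 -c "
from h import *
go([.56,-.115,.34])
i,c=snap('wrist','w1')
print(c[2],c[1].round(2))
for p in ([.56,-.115,.242],[.56,-.115,.262],[.56,-.192,.215],[.51,-.048,.125]):print(proj(c,p))
"
```

```text
shift [-6.8 -4.5 -1.2] turn [ 0.0017 -0.0017  0.0026] t 1.6 F [ 0.4 -0.2 -0.1]
[ 0.5565332  -0.19222582  0.47750281] [[-1.   -0.   -0.  ]
 [-0.    0.97  0.26]
 [ 0.    0.26 -0.97]]
[248.29148768 206.5425442 ]
[247.88682181 215.71412577]
[248.48690912  98.50076575]
[294.24375612 230.73725273]
```

View pics/w1.png

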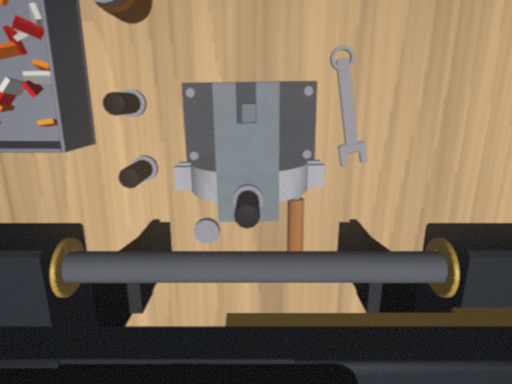

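The knob is at about (247,206), with the slot between columns 238 and 256 and rows 82 and 123. That matches the projections (248,206) and (248,98), so the choice stands. I go down and grip.

Emit:
move_arm:
  series:
    - {"grip": 1,"xyz": [-7,-5,20],"angular": [0.0017,-0.0017,0.0026]}
    - {"grip": 1,"xyz": [-7,-5,60],"angular": [0.0017,-0.0017,0.0026]}
    - {"grip": 1,"xyz": [-7,-5,85],"angular": [0.0017,-0.0017,0.0026]}
    - {"grip": 0.5,"xyz": [-7,-5,90],"angular": [0.0017,-0.0017,0.0026]}
    - {"grip": 0.15,"xyz": [-7,-5,90],"angular": [0.0017,-0.0017,0.0026]}
    - {"grip": 0.15,"xyz": [-7,-5,90],"angular": [0.0017,-0.0017,0.0026]}
    - {"grip": 0.1,"xyz": [-7,-5,90],"angular": [0.0017,-0.0017,0.0026]}
    - {"grip": 0.1,"xyz": [-7,-5,90],"angular": [0.0017,-0.0017,0.0026]}

```text
time_s: 2.45
tcp_pos: [0.5604, -0.1166, 0.2514]
ee_rot: [[-0.003, -1.0, 0.005], [-1.0, 0.003, -0.0], [0.0, -0.005, -1.0]]
wrist_force: [0.3, 0.5, -0.0]
gripper_width: 0.632
gripper_force: 0.0
```

Emit:
move_arm:
  series:
    - {"grip": 0,"xyz": [-1.5,0,1],"angular": [0,0,0]}
    - {"grip": 0,"xyz": [-1.5,0,1],"angular": [0,0,0]}
    - {"grip": 0,"xyz": [-1.5,0,1],"angular": [0,0,0]}
    - {"grip": 0,"xyz": [-1.5,0,1],"angular": [0,0,0]}
    - {"grip": 0,"xyz": [-1.5,0,1],"angular": [0,0,0]}
    - {"grip": 0,"xyz": [-1.5,0,1],"angular": [0,0,0]}
    - {"grip": 0,"xyz": [-1.5,0,1],"angular": [0,0,0]}
    - {"grip": 0,"xyz": [-1.5,0,1],"angular": [0,0,0]}

```text
time_s: 3.25
tcp_pos: [0.56, -0.115, 0.2491]
ee_rot: [[-0.003, -1.0, 0.002], [-1.0, 0.003, -0.0], [0.0, -0.002, -1.0]]
wrist_force: [0.1, -1.1, 0.5]
gripper_width: 0.197
gripper_force: 30.0
```

Emit:
move_arm:
  series:
    - {"grip": 0,"xyz": [0,0,-5],"angular": [0,0,0]}
    - {"grip": 0,"xyz": [0,0,-12],"angular": [0,0,0]}
    - {"grip": 0,"xyz": [0,0,-22],"angular": [0,0,0]}
    - {"grip": 0,"xyz": [0,0,-32],"angular": [0,0,0]}
    - {"grip": 0,"xyz": [0,0,-40],"angular": [0,0,0]}
    - {"grip": 0,"xyz": [0,0,-42],"angular": [0,0,0]}
    - {"grip": 0,"xyz": [20,0,-42],"angular": [0,0,0]}
    - {"grip": 0,"xyz": [50,0,-42],"angular": [0,0,0]}
    - {"grip": 0,"xyz": [72,0,-42],"angular": [0,0,0]}
    - {"grip": 0,"xyz": [77,0,-42],"angular": [0,0,0]}

```text
time_s: 4.25
tcp_pos: [0.5592, -0.1937, 0.2907]
ee_rot: [[-0.005, -1.0, 0.001], [-1.0, 0.005, -0.0], [0.0, -0.001, -1.0]]
wrist_force: [0.2, 0.3, -0.6]
gripper_width: 0.196
gripper_force: 30.0
```

```bash
python3 -c "
from h import *
go([.560,-.1915,.275])
i,c=snap('wrist','w2')
a,S=snap('scene','s2');a=a[130:220,160:280]
f=lambda x:cv2.resize(np.ascontiguousarray(x[:,:,::-1]),None,fx=3.3,fy=3.3)
cv2.imwrite('pics/c2.png',np.hstack([f(a),f(i[60:240,160:280])[:297]]))
"
```

```text
shift [-2.2 -0.8 15.7] turn [-0.0012 -0.0002 -0.005 ] t 4.25 F [ 0.2  0.3 -0.6]
```

View pics/c2.png

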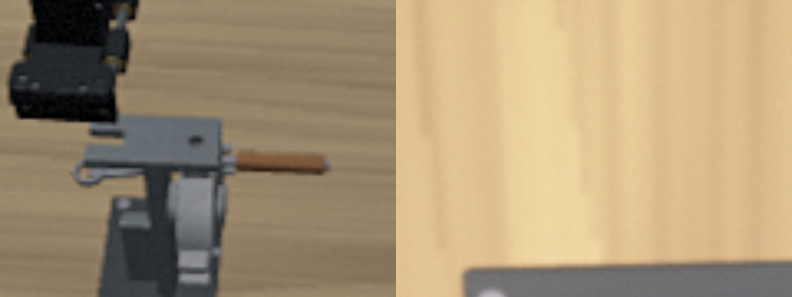

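The bore is empty at scene (220,172), and the pin is held over the notch end. Lowering.

Emit:
move_arm:
  series:
    - {"grip": 0,"xyz": [-2,-0.8,0],"angular": [0,0,-0.005]}
    - {"grip": 0,"xyz": [-2,-0.8,0],"angular": [0,0,-0.005]}
    - {"grip": 0,"xyz": [-2,-0.8,10],"angular": [0,0,-0.005]}
    - {"grip": 0,"xyz": [-2,-0.8,18],"angular": [0,0,-0.005]}
    - {"grip": 0,"xyz": [-2,-0.8,24],"angular": [0,0,-0.005]}
    - {"grip": 0,"xyz": [-2,-0.8,30],"angular": [0,0,-0.005]}
    - {"grip": 0,"xyz": [-2,-0.8,36],"angular": [0,0,-0.005]}
    - {"grip": 0,"xyz": [-2,-0.8,39],"angular": [0,0,-0.005]}
    - {"grip": 0,"xyz": [-2,-0.8,39],"angular": [0,0,-0.005]}

```text
time_s: 5.25
tcp_pos: [0.5603, -0.19, 0.2515]
ee_rot: [[0.002, -1.0, 0.001], [-1.0, -0.002, -0.0], [0.0, -0.001, -1.0]]
wrist_force: [1.3, 0.4, -0.5]
gripper_width: 0.195
gripper_force: 30.0
```

Emit:
move_arm:
  series:
    - {"grip": 0,"xyz": [1,0,1.5],"angular": [0,0,0]}
    - {"grip": 0,"xyz": [1,0,2.5],"angular": [0,0,0]}
    - {"grip": 0,"xyz": [1,0,3],"angular": [0,0,0]}
    - {"grip": 0,"xyz": [1,0,3],"angular": [0,0,0]}

```text
time_s: 5.65
tcp_pos: [0.5605, -0.1911, 0.2491]
ee_rot: [[0.002, -1.0, 0.002], [-1.0, -0.002, -0.0], [0.0, -0.002, -1.0]]
wrist_force: [-0.6, -0.3, -1.7]
gripper_width: 0.199
gripper_force: 30.0
```

Emit:
move_arm:
  series:
    - {"grip": 0.3,"xyz": [0,0,0],"angular": [0,0,0]}
    - {"grip": 0.5,"xyz": [0,0,0],"angular": [0,0,0]}
    - {"grip": 0.5,"xyz": [0,0,0],"angular": [0,0,0]}
    - {"grip": 0.7,"xyz": [0,0,-5],"angular": [0,0,0]}
    - {"grip": 0.7,"xyz": [0,0,-25],"angular": [0,0,0]}
    - {"grip": 0.7,"xyz": [0,0,-60],"angular": [0,0,0]}
    - {"grip": 0.7,"xyz": [0,0,-80],"angular": [0,0,0]}
    - {"grip": 0.7,"xyz": [-40,10,-80],"angular": [0,0,0]}
    - {"grip": 0.7,"xyz": [-90,30,-80],"angular": [0,0,0]}
    - {"grip": 0.7,"xyz": [-140,50,-80],"angular": [0,0,0]}

```text
time_s: 6.65
tcp_pos: [0.5123, -0.0573, 0.3293]
ee_rot: [[0.001, -1.0, 0.003], [-1.0, -0.001, -0.0], [0.0, -0.003, -1.0]]
wrist_force: [1.1, 0.1, 0.1]
gripper_width: 0.699
gripper_force: 0.0
```

```bash
python3 -c "
from h import *
go([.5092,-.043,.132])
i,c=snap('wrist','w3')
a,S=snap('scene','s3');a=a[130:220,160:280]
for p in ([.5595,-.192,.24],[.51,-.048,.125],[.56,-.048,.125]):print(proj(S,p),proj(c,p))
f=lambda x:cv2.resize(np.ascontiguousarray(x[:,:,::-1]),None,fx=3.3,fy=3.3)
cv2.imwrite('pics/c3.png',np.hstack([f(a),f(i[60:240,170:290])[:594:2,::1]]))
"
```

```text
shift [-14.3   3.7 197.3] turn [-0.0029 -0.      0.0009] t 6.65 F [1.1 0.1 0.1]
[189.73330016 164.89367486] [177.31461741 -11.99201705]
[244.48256197 179.48982087] [257.11862056 176.47660688]
[243.29193501 193.09370216] [209.47203783 176.46421859]
```

View pics/c3.png

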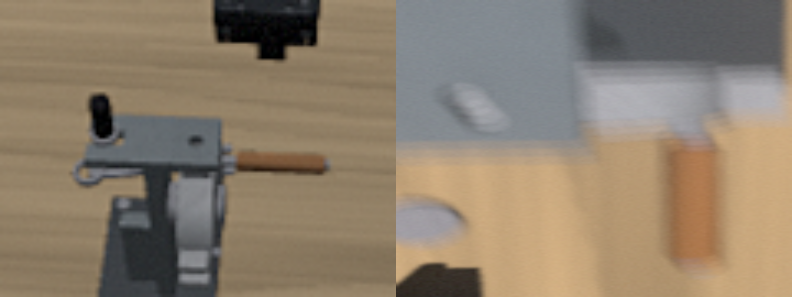

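The pin hangs upright in the notch at crop (100,118). The handle sits where I measured it. Now gripping the handle.

Emit:
move_arm:
  series:
    - {"grip": 0.7,"xyz": [-14,4,30],"angular": [-0.003,0,0]}
    - {"grip": 0.7,"xyz": [-14,4,80],"angular": [-0.003,0,0]}
    - {"grip": 0.7,"xyz": [-14,4,130],"angular": [-0.003,0,0]}
    - {"grip": 0.7,"xyz": [-14,4,170],"angular": [-0.003,0,0]}
    - {"grip": 0.6,"xyz": [-14,4,190],"angular": [-0.003,0,0]}
    - {"grip": 0.4,"xyz": [-14,4,198],"angular": [-0.003,0,0]}
    - {"grip": 0,"xyz": [-14,4,198],"angular": [-0.003,0,0]}
    - {"grip": 0,"xyz": [-14,4,198],"angular": [-0.003,0,0]}
    - {"grip": 0,"xyz": [-14,4,198],"angular": [-0.003,0,0]}
    - {"grip": 0,"xyz": [-14,4,198],"angular": [-0.003,0,0]}

```text
time_s: 7.75
tcp_pos: [0.51, -0.0442, 0.1323]
ee_rot: [[0.003, -1.0, 0.002], [-1.0, -0.003, 0.0], [-0.0, -0.002, -1.0]]
wrist_force: [0.4, -0.4, -0.1]
gripper_width: 0.238
gripper_force: 0.0
```

Emit:
move_arm:
  series:
    - {"grip": 0,"xyz": [0,0,0],"angular": [0,0,0]}
    - {"grip": 0,"xyz": [0,0,0],"angular": [0,0,0]}
    - {"grip": 0,"xyz": [0,0,0],"angular": [0,0,0]}
    - {"grip": 0,"xyz": [0,0,0],"angular": [0,0,0]}

```text
time_s: 8.15
tcp_pos: [0.5097, -0.0442, 0.132]
ee_rot: [[0.003, -1.0, 0.001], [-1.0, -0.003, -0.0], [0.0, -0.001, -1.0]]
wrist_force: [-1.9, 1.1, 6.0]
gripper_width: 0.193
gripper_force: 30.0
```

```bash
python3 -c "
from h import *
go([.51,-.043,.131]);s=r.sense();print(s['tcp_pos'],s['gripper_width'],s['gripper_force'],s['moment'])
for k in range(12):
  a=k*np.pi/6
  print(k*30,'tool y,z shift from angle0:',round(-50*(1-np.cos(a)),1),round(-50*np.sin(a),1))
"
```

```text
shift [-1.2 -0.3  1. ] turn [-0.0007 -0.0002  0.003 ] t 8.15 F [-1.9  1.1  6. ]
[ 0.50967994 -0.04422648  0.13198599] 0.19254351235844905 29.98192548751831 [0.31541137 0.61745113 0.02882331]
0 tool y,z shift from angle0: -0.0 -0.0
30 tool y,z shift from angle0: -6.7 -25.0
60 tool y,z shift from angle0: -25.0 -43.3
90 tool y,z shift from angle0: -50.0 -50.0
120 tool y,z shift from angle0: -75.0 -43.3
150 tool y,z shift from angle0: -93.3 -25.0
180 tool y,z shift from angle0: -100.0 -0.0
210 tool y,z shift from angle0: -93.3 25.0
240 tool y,z shift from angle0: -75.0 43.3
270 tool y,z shift from angle0: -50.0 50.0
300 tool y,z shift from angle0: -25.0 43.3
330 tool y,z shift from angle0: -6.7 25.0
```

```bash
python3 -c "
import numpy as np
q=lambda d:np.round([-50*(1-np.cos(np.radians(d))),-50*np.sin(np.radians(d))],1)
for k in range(0,360,15):
  print(k,[list(np.round(q(k+j)-q(k),1)+0.) for j in(5,10,15)])
"|sed 's/np.float64(\([-0-9.]*\))/\1/g'
```

```text
0 [[-0.2, -4.4], [-0.8, -8.7], [-1.7, -12.9]]
15 [[-1.3, -4.2], [-3.0, -8.2], [-5.0, -12.1]]
30 [[-2.3, -3.7], [-5.0, -7.1], [-7.9, -10.4]]
45 [[-3.3, -2.9], [-6.7, -5.6], [-10.4, -7.9]]
60 [[-3.9, -2.0], [-7.9, -3.7], [-12.1, -5.0]]
75 [[-4.2, -0.9], [-8.5, -1.5], [-12.9, -1.7]]
90 [[-4.4, 0.2], [-8.7, 0.8], [-12.9, 1.7]]
105 [[-4.2, 1.3], [-8.2, 3.0], [-12.1, 5.0]]
120 [[-3.7, 2.3], [-7.1, 5.0], [-10.4, 7.9]]
135 [[-2.9, 3.3], [-5.6, 6.7], [-7.9, 10.4]]
150 [[-2.0, 3.9], [-3.7, 7.9], [-5.0, 12.1]]
165 [[-0.9, 4.2], [-1.5, 8.5], [-1.7, 12.9]]
180 [[0.2, 4.4], [0.8, 8.7], [1.7, 12.9]]
195 [[1.3, 4.2], [3.0, 8.2], [5.0, 12.1]]
210 [[2.3, 3.7], [5.0, 7.1], [7.9, 10.4]]
225 [[3.3, 2.9], [6.7, 5.6], [10.4, 7.9]]
240 [[3.9, 2.0], [7.9, 3.7], [12.1, 5.0]]
255 [[4.2, 0.9], [8.5, 1.5], [12.9, 1.7]]
270 [[4.4, -0.2], [8.7, -0.8], [12.9, -1.7]]
285 [[4.2, -1.3], [8.2, -3.0], [12.1, -5.0]]
300 [[3.7, -2.3], [7.1, -5.0], [10.4, -7.9]]
315 [[2.9, -3.3], [5.6, -6.7], [7.9, -10.4]]
330 [[2.0, -3.9], [3.7, -7.9], [5.0, -12.1]]
345 [[0.9, -4.2], [1.5, -8.5], [1.7, -12.9]]
```

First 90°, checking how it follows.

Emit:
move_arm:
  series:
    - {"grip": 0,"xyz": [0,-0.2,-4.4],"angular": [0,0,0]}
    - {"grip": 0,"xyz": [0,-0.8,-8.7],"angular": [0,0,0]}
    - {"grip": 0,"xyz": [0,-1.7,-12.9],"angular": [0,0,0]}

```text
time_s: 8.45
tcp_pos: [0.5111, -0.0442, 0.144]
ee_rot: [[0.002, -1.0, -0.001], [-1.0, -0.002, 0.0], [-0.0, 0.001, -1.0]]
wrist_force: [0.6, 0.7, -1.9]
gripper_width: 0.197
gripper_force: 30.0
```

Emit:
move_arm:
  series:
    - {"grip": 0,"xyz": [0,-1.3,-4.2],"angular": [0,0,0]}
    - {"grip": 0,"xyz": [0,-3.0,-8.2],"angular": [0,0,0]}
    - {"grip": 0,"xyz": [0,-5.0,-12.1],"angular": [0,0,0]}

```text
time_s: 8.75
tcp_pos: [0.5157, -0.0442, 0.156]
ee_rot: [[0.002, -1.0, -0.002], [-1.0, -0.002, 0.0], [-0.0, 0.002, -1.0]]
wrist_force: [0.2, 1.0, -2.1]
gripper_width: 0.198
gripper_force: 30.0
```

Emit:
move_arm:
  series:
    - {"grip": 0,"xyz": [0,-2.3,-3.7],"angular": [0,0,0]}
    - {"grip": 0,"xyz": [0,-5.0,-7.1],"angular": [0,0,0]}
    - {"grip": 0,"xyz": [0,-7.9,-10.4],"angular": [0,0,0]}

```text
time_s: 9.05
tcp_pos: [0.5232, -0.044, 0.1663]
ee_rot: [[0.002, -1.0, -0.003], [-1.0, -0.002, 0.0], [-0.0, 0.003, -1.0]]
wrist_force: [-2.2, 3.6, -1.0]
gripper_width: 0.196
gripper_force: 30.0
```

Emit:
move_arm:
  series:
    - {"grip": 0,"xyz": [0,-3.3,-2.9],"angular": [0,0,0]}
    - {"grip": 0,"xyz": [0,-6.7,-5.6],"angular": [0,0,0]}
    - {"grip": 0,"xyz": [0,-10.4,-7.9],"angular": [0,0,0]}

```text
time_s: 9.35
tcp_pos: [0.5332, -0.0439, 0.1744]
ee_rot: [[0.002, -1.0, -0.004], [-1.0, -0.002, 0.0], [-0.0, 0.004, -1.0]]
wrist_force: [-5.8, 5.1, 2.9]
gripper_width: 0.201
gripper_force: 30.0
```

Emit:
move_arm:
  series:
    - {"grip": 0,"xyz": [0,-3.9,-2.0],"angular": [0,0,0]}
    - {"grip": 0,"xyz": [0,-7.9,-3.7],"angular": [0,0,0]}
    - {"grip": 0,"xyz": [0,-12.1,-5.0],"angular": [0,0,0]}

```text
time_s: 9.65
tcp_pos: [0.5456, -0.0437, 0.18]
ee_rot: [[0.002, -1.0, -0.003], [-1.0, -0.002, 0.0], [-0.0, 0.003, -1.0]]
wrist_force: [-5.2, 5.2, 4.4]
gripper_width: 0.197
gripper_force: 30.0
```

Emit:
move_arm:
  series:
    - {"grip": 0,"xyz": [0,-4.2,-0.9],"angular": [0,0,0]}
    - {"grip": 0,"xyz": [0,-8.5,-1.5],"angular": [0,0,0]}
    - {"grip": 0,"xyz": [0,-12.9,-1.7],"angular": [0,0,0]}

```text
time_s: 9.95
tcp_pos: [0.5589, -0.0435, 0.182]
ee_rot: [[0.003, -1.0, -0.002], [-1.0, -0.003, 0.001], [-0.001, 0.002, -1.0]]
wrist_force: [-5.4, 6.3, 4.6]
gripper_width: 0.196
gripper_force: 30.0
```

Following nicely. On through the rest of the turn.

Emit:
move_arm:
  series:
    - {"grip": 0,"xyz": [0,-4.4,0.2],"angular": [0,0,0]}
    - {"grip": 0,"xyz": [0,-8.7,0.8],"angular": [0,0,0]}
    - {"grip": 0,"xyz": [0,-12.9,1.7],"angular": [0,0,0]}

```text
time_s: 10.25
tcp_pos: [0.5721, -0.0433, 0.1805]
ee_rot: [[0.003, -1.0, -0.001], [-1.0, -0.003, 0.001], [-0.001, 0.001, -1.0]]
wrist_force: [-5.3, 6.3, 5.3]
gripper_width: 0.197
gripper_force: 30.0
```

Emit:
move_arm:
  series:
    - {"grip": 0,"xyz": [0,-4.2,1.3],"angular": [0,0,0]}
    - {"grip": 0,"xyz": [0,-8.2,3.0],"angular": [0,0,0]}
    - {"grip": 0,"xyz": [0,-12.1,5.0],"angular": [0,0,0]}

```text
time_s: 10.55
tcp_pos: [0.5843, -0.0431, 0.1756]
ee_rot: [[0.003, -1.0, -0.001], [-1.0, -0.003, 0.001], [-0.001, 0.001, -1.0]]
wrist_force: [-4.9, 7.6, 5.9]
gripper_width: 0.195
gripper_force: 30.0
```

Emit:
move_arm:
  series:
    - {"grip": 0,"xyz": [0,-3.7,2.3],"angular": [0,0,0]}
    - {"grip": 0,"xyz": [0,-7.1,5.0],"angular": [0,0,0]}
    - {"grip": 0,"xyz": [0,-10.4,7.9],"angular": [0,0,0]}

```text
time_s: 10.85
tcp_pos: [0.5947, -0.0429, 0.1677]
ee_rot: [[0.003, -1.0, -0.0], [-1.0, -0.003, 0.001], [-0.001, 0.0, -1.0]]
wrist_force: [-4.7, 7.9, 7.1]
gripper_width: 0.193
gripper_force: 30.0
```

Emit:
move_arm:
  series:
    - {"grip": 0,"xyz": [0,-2.9,3.3],"angular": [0,0,0]}
    - {"grip": 0,"xyz": [0,-5.6,6.7],"angular": [0,0,0]}
    - {"grip": 0,"xyz": [0,-7.9,10.4],"angular": [0,0,0]}

```text
time_s: 11.15
tcp_pos: [0.6027, -0.0428, 0.1575]
ee_rot: [[0.003, -1.0, -0.0], [-1.0, -0.003, 0.001], [-0.001, 0.0, -1.0]]
wrist_force: [-5.5, 7.6, 7.4]
gripper_width: 0.197
gripper_force: 30.0
```

Emit:
move_arm:
  series:
    - {"grip": 0,"xyz": [0,-2.0,3.9],"angular": [0,0,0]}
    - {"grip": 0,"xyz": [0,-3.7,7.9],"angular": [0,0,0]}
    - {"grip": 0,"xyz": [0,-5.0,12.1],"angular": [0,0,0]}

```text
time_s: 11.45
tcp_pos: [0.6078, -0.0427, 0.1456]
ee_rot: [[0.003, -1.0, 0.0], [-1.0, -0.003, 0.001], [-0.001, -0.0, -1.0]]
wrist_force: [-6.5, 8.4, 8.9]
gripper_width: 0.2
gripper_force: 30.0
```

Emit:
move_arm:
  series:
    - {"grip": 0,"xyz": [0,-0.9,4.2],"angular": [0,0,0]}
    - {"grip": 0,"xyz": [0,-1.5,8.5],"angular": [0,0,0]}
    - {"grip": 0,"xyz": [0,-1.7,12.9],"angular": [0,0,0]}

```text
time_s: 11.75
tcp_pos: [0.6097, -0.0427, 0.133]
ee_rot: [[0.003, -1.0, 0.001], [-1.0, -0.003, 0.001], [-0.001, -0.001, -1.0]]
wrist_force: [-5.9, 8.2, 9.8]
gripper_width: 0.2
gripper_force: 30.0
```

Emit:
move_arm:
  series:
    - {"grip": 0,"xyz": [0,0.2,4.4],"angular": [0,0,0]}
    - {"grip": 0,"xyz": [0,0.8,8.7],"angular": [0,0,0]}
    - {"grip": 0,"xyz": [0,1.7,12.9],"angular": [0,0,0]}

```text
time_s: 12.05
tcp_pos: [0.6084, -0.0427, 0.1206]
ee_rot: [[0.004, -1.0, 0.002], [-1.0, -0.004, 0.001], [-0.001, -0.002, -1.0]]
wrist_force: [-6.9, 8.1, 11.6]
gripper_width: 0.195
gripper_force: 30.0
```

Emit:
move_arm:
  series:
    - {"grip": 0,"xyz": [0,1.3,4.2],"angular": [0,0,0]}
    - {"grip": 0,"xyz": [0,3.0,8.2],"angular": [0,0,0]}
    - {"grip": 0,"xyz": [0,5.0,12.1],"angular": [0,0,0]}

```text
time_s: 12.35
tcp_pos: [0.6042, -0.0427, 0.1092]
ee_rot: [[0.004, -1.0, 0.004], [-1.0, -0.004, 0.001], [-0.001, -0.004, -1.0]]
wrist_force: [-5.1, 7.8, 13.5]
gripper_width: 0.194
gripper_force: 30.0
```

Emit:
move_arm:
  series:
    - {"grip": 0,"xyz": [0,2.3,3.7],"angular": [0,0,0]}
    - {"grip": 0,"xyz": [0,5.0,7.1],"angular": [0,0,0]}
    - {"grip": 0,"xyz": [0,7.9,10.4],"angular": [0,0,0]}

```text
time_s: 12.65
tcp_pos: [0.5979, -0.0428, 0.0997]
ee_rot: [[0.005, -1.0, 0.008], [-1.0, -0.005, 0.001], [-0.0, -0.008, -1.0]]
wrist_force: [-4.0, 7.9, 15.2]
gripper_width: 0.199
gripper_force: 30.0
```

Emit:
move_arm:
  series:
    - {"grip": 0,"xyz": [0,3.3,2.9],"angular": [0,0,0]}
    - {"grip": 0,"xyz": [0,6.7,5.6],"angular": [0,0,0]}
    - {"grip": 0,"xyz": [0,10.4,7.9],"angular": [0,0,0]}

```text
time_s: 12.95
tcp_pos: [0.5901, -0.0429, 0.0924]
ee_rot: [[0.005, -1.0, 0.014], [-1.0, -0.005, 0.001], [-0.001, -0.014, -1.0]]
wrist_force: [2.5, 4.5, 10.3]
gripper_width: 0.198
gripper_force: 30.0
```

Emit:
move_arm:
  series:
    - {"grip": 0,"xyz": [0,3.9,2.0],"angular": [0,0,0]}
    - {"grip": 0,"xyz": [0,7.9,3.7],"angular": [0,0,0]}
    - {"grip": 0,"xyz": [0,12.1,5.0],"angular": [0,0,0]}

```text
time_s: 13.25
tcp_pos: [0.58, -0.0431, 0.0865]
ee_rot: [[0.006, -1.0, 0.018], [-1.0, -0.005, 0.001], [-0.001, -0.018, -1.0]]
wrist_force: [8.3, 2.8, -0.2]
gripper_width: 0.201
gripper_force: 30.0
```

Emit:
move_arm:
  series:
    - {"grip": 0,"xyz": [0,4.2,0.9],"angular": [0,0,0]}
    - {"grip": 0,"xyz": [0,8.5,1.5],"angular": [0,0,0]}
    - {"grip": 0,"xyz": [0,12.9,1.7],"angular": [0,0,0]}

```text
time_s: 13.55
tcp_pos: [0.5651, -0.0433, 0.0825]
ee_rot: [[0.004, -1.0, 0.013], [-1.0, -0.004, 0.001], [-0.001, -0.013, -1.0]]
wrist_force: [7.5, 2.2, -4.4]
gripper_width: 0.195
gripper_force: 30.0
```

Emit:
move_arm:
  series:
    - {"grip": 0,"xyz": [0,4.4,-0.2],"angular": [0,0,0]}
    - {"grip": 0,"xyz": [0,8.7,-0.8],"angular": [0,0,0]}
    - {"grip": 0,"xyz": [0,12.9,-1.7],"angular": [0,0,0]}

```text
time_s: 13.85
tcp_pos: [0.5498, -0.0436, 0.0831]
ee_rot: [[0.003, -1.0, 0.007], [-1.0, -0.003, 0.001], [-0.001, -0.007, -1.0]]
wrist_force: [4.4, 2.6, -4.7]
gripper_width: 0.198
gripper_force: 30.0
```

Emit:
move_arm:
  series:
    - {"grip": 0,"xyz": [0,4.2,-1.3],"angular": [0,0,0]}
    - {"grip": 0,"xyz": [0,8.2,-3.0],"angular": [0,0,0]}
    - {"grip": 0,"xyz": [0,12.1,-5.0],"angular": [0,0,0]}

```text
time_s: 14.15
tcp_pos: [0.5356, -0.0439, 0.0882]
ee_rot: [[0.003, -1.0, 0.003], [-1.0, -0.003, 0.0], [-0.0, -0.003, -1.0]]
wrist_force: [3.9, 3.3, -2.6]
gripper_width: 0.2
gripper_force: 30.0
```

Emit:
move_arm:
  series:
    - {"grip": 0,"xyz": [0,3.7,-2.3],"angular": [0,0,0]}
    - {"grip": 0,"xyz": [0,7.1,-5.0],"angular": [0,0,0]}
    - {"grip": 0,"xyz": [0,10.4,-7.9],"angular": [0,0,0]}

```text
time_s: 14.45
tcp_pos: [0.5246, -0.044, 0.0964]
ee_rot: [[0.003, -1.0, 0.002], [-1.0, -0.003, 0.0], [-0.0, -0.002, -1.0]]
wrist_force: [3.4, 4.5, -0.7]
gripper_width: 0.197
gripper_force: 30.0
```

Emit:
move_arm:
  series:
    - {"grip": 0,"xyz": [0,2.9,-3.3],"angular": [0,0,0]}
    - {"grip": 0,"xyz": [0,5.6,-6.7],"angular": [0,0,0]}
    - {"grip": 0,"xyz": [0,7.9,-10.4],"angular": [0,0,0]}

```text
time_s: 14.75
tcp_pos: [0.5165, -0.0442, 0.1068]
ee_rot: [[0.003, -1.0, 0.001], [-1.0, -0.003, -0.0], [0.0, -0.001, -1.0]]
wrist_force: [3.3, 3.1, -0.2]
gripper_width: 0.195
gripper_force: 30.0
```

Emit:
move_arm:
  series:
    - {"grip": 0,"xyz": [0,2.0,-3.9],"angular": [0,0,0]}
    - {"grip": 0,"xyz": [0,3.7,-7.9],"angular": [0,0,0]}
    - {"grip": 0,"xyz": [0,5.0,-12.1],"angular": [0,0,0]}

```text
time_s: 15.05
tcp_pos: [0.5114, -0.0443, 0.1188]
ee_rot: [[0.003, -1.0, 0.001], [-1.0, -0.003, -0.0], [0.0, -0.001, -1.0]]
wrist_force: [4.2, 4.7, -0.9]
gripper_width: 0.196
gripper_force: 30.0
```

Emit:
move_arm:
  series:
    - {"grip": 0,"xyz": [0,0.9,-4.2],"angular": [0,0,0]}
    - {"grip": 0,"xyz": [0,1.5,-8.5],"angular": [0,0,0]}
    - {"grip": 0,"xyz": [0,1.7,-12.9],"angular": [0,0,0]}

```text
time_s: 15.35
tcp_pos: [0.5096, -0.0443, 0.1315]
ee_rot: [[0.003, -1.0, 0.001], [-1.0, -0.003, -0.0], [0.0, -0.001, -1.0]]
wrist_force: [4.8, 3.2, -1.1]
gripper_width: 0.198
gripper_force: 30.0
```

Emit:
move_arm:
  series:
    - {"grip": 0,"xyz": [0,-0.2,-4.4],"angular": [0,0,0]}
    - {"grip": 0,"xyz": [0,-0.8,-8.7],"angular": [0,0,0]}
    - {"grip": 0,"xyz": [0,-1.7,-12.9],"angular": [0,0,0]}

```text
time_s: 15.65
tcp_pos: [0.5111, -0.0443, 0.1441]
ee_rot: [[0.002, -1.0, -0.0], [-1.0, -0.002, 0.0], [-0.0, 0.0, -1.0]]
wrist_force: [4.6, 3.0, -2.5]
gripper_width: 0.195
gripper_force: 30.0
```

```bash
cat > fit.py <<'E'
import numpy as np
D=np.array([[float(v) for v in l.split()] for l in open('d.txt')])
x,z,fx,fz,sg=D.T
A=np.c_[2*x,2*z,np.ones_like(x)];c=np.linalg.lstsq(A,x**2+z**2,rcond=None)[0]
print('centre',c[:2].round(4),'r',np.sqrt(c[2]+c[0]**2+c[1]**2).round(4))
a=np.arctan2(z-c[1],-(x-c[0]))
t=-(fx*np.sin(a)+fz*np.cos(a));rad=-fx*np.cos(a)+fz*np.sin(a)
M=np.c_[sg,np.cos(a),np.sin(a)]
w=np.ones(len(a))
for _ in range(10):
    p=np.linalg.lstsq(M*w[:,None],t*w,rcond=None)[0];e=t-M@p;w=np.sqrt(1/(1+(e/1)**2))
# t=drag+A cos(a-phi): hardest (heavy climbing level) at a=phi; bottom is 90deg earlier
phi=np.degrees(np.arctan2(p[2],p[1]));print('drag',p[0].round(2),'amp',np.hypot(p[1],p[2]).round(2),'hardest',phi.round(1),'bottom at',(phi-90)%360)
print(np.c_[np.degrees(a)%360,t,rad,e].round(1))
C=np.linalg.inv((M*w[:,None]**2).T@M)*np.mean(e**2);print('sd deg',np.degrees(np.sqrt(C[1,1])/np.hypot(p[1],p[2])).round(1))
E
cat > d.txt <<'E'
.5111 .1440 .6 -1.9 1
.5157 .1560 .2 -2.1 1
.5232 .1663 -2.2 -1.0 1
.5332 .1744 -5.8 2.9 1
.5456 .1800 -5.2 4.4 1
.5589 .1820 -5.4 4.6 1
.5721 .1805 -5.3 5.3 1
.5843 .1756 -4.9 5.9 1
.5947 .1677 -4.7 7.1 1
.6027 .1575 -5.5 7.4 1
.6078 .1456 -6.5 8.9 1
.6097 .1330 -5.9 9.8 1
.6084 .1206 -6.9 11.6 1
.6042 .1092 -5.1 13.5 1
.5979 .0997 -4.0 15.2 1
.5901 .0924 2.5 10.3 1
.5800 .0865 8.3 -.2 1
.5651 .0825 7.5 -4.4 1
.5498 .0831 4.4 -4.7 1
.5356 .0882 3.9 -2.6 1
.5246 .0964 3.4 -.7 1
.5165 .1068 3.3 -.2 1
.5114 .1188 4.2 -.9 1
.5096 .1315 4.8 -1.1 1
.5111 .1441 4.6 -2.5 1
E
python3 fit.py
```

```text
centre [0.5597 0.1321] r 0.05
drag 5.68 amp 4.25 hardest -174.6 bottom at 95.43445677734496
[[ 1.380e+01  1.700e+00 -1.000e+00  2.000e-01]
 [ 2.860e+01  1.700e+00 -1.200e+00 -0.000e+00]
 [ 4.320e+01  2.200e+00  9.000e-01 -1.000e-01]
 [ 5.800e+01  3.400e+00  5.500e+00  3.000e-01]
 [ 7.370e+01  3.800e+00  5.700e+00 -3.000e-01]
 [ 8.910e+01  5.300e+00  4.700e+00  1.000e-01]
 [ 1.044e+02  6.500e+00  3.800e+00  1.000e-01]
 [ 1.195e+02  7.200e+00  2.700e+00 -2.000e-01]
 [ 1.345e+02  8.300e+00  1.800e+00 -0.000e+00]
 [ 1.494e+02  9.200e+00 -1.000e+00  1.000e-01]
 [ 1.643e+02  1.030e+01 -3.800e+00  7.000e-01]
 [ 1.789e+02  9.900e+00 -5.700e+00  0.000e+00]
 [ 1.932e+02  9.700e+00 -9.400e+00 -2.000e-01]
 [ 2.072e+02  9.700e+00 -1.070e+01  1.000e-01]
 [ 2.202e+02  9.000e+00 -1.290e+01 -2.000e-01]
 [ 2.325e+02  8.300e+00 -6.600e+00 -3.000e-01]
 [ 2.459e+02  7.500e+00  3.600e+00 -3.000e-01]
 [ 2.637e+02  7.000e+00  5.200e+00  4.000e-01]
 [ 2.814e+02  5.200e+00  3.700e+00  0.000e+00]
 [ 2.987e+02  4.700e+00  4.000e-01  7.000e-01]
 [ 3.145e+02  2.900e+00 -1.900e+00 -1.000e-01]
 [ 3.297e+02  1.800e+00 -2.700e+00 -4.000e-01]
 [ 3.446e+02  2.000e+00 -3.800e+00  3.000e-01]
 [ 3.594e+02  1.200e+00 -4.800e+00 -3.000e-01]
 [ 1.390e+01  1.300e+00 -5.100e+00 -2.000e-01]]
sd deg 1.1
```

The fit is clean: drag 5.7 N, amplitude 4.25 N, heavy side at the bottom at 95.4° ± 1°. I go on forward to 455.4°.

Emit:
move_arm:
  series:
    - {"grip": 0,"xyz": [0,-1.3,-4.2],"angular": [0,0,0]}
    - {"grip": 0,"xyz": [0,-3.0,-8.2],"angular": [0,0,0]}
    - {"grip": 0,"xyz": [0,-5.0,-12.1],"angular": [0,0,0]}
    - {"grip": 0,"xyz": [0,-7.3,-15.8],"angular": [0,0,0]}
    - {"grip": 0,"xyz": [0,-10.0,-19.2],"angular": [0,0,0]}
    - {"grip": 0,"xyz": [0,-12.9,-22.5],"angular": [0,0,0]}
    - {"grip": 0,"xyz": [0,-16.2,-25.4],"angular": [0,0,0]}
    - {"grip": 0,"xyz": [0,-19.6,-28.1],"angular": [0,0,0]}
    - {"grip": 0,"xyz": [0,-23.3,-30.4],"angular": [0,0,0]}

```text
time_s: 16.55
tcp_pos: [0.5312, -0.044, 0.1732]
ee_rot: [[0.001, -1.0, -0.009], [-1.0, -0.001, 0.0], [-0.0, 0.009, -1.0]]
wrist_force: [-3.1, 6.2, -0.3]
gripper_width: 0.196
gripper_force: 30.0
```

Emit:
move_arm:
  series:
    - {"grip": 0,"xyz": [0,-3.9,-2.0],"angular": [0,0,0]}
    - {"grip": 0,"xyz": [0,-7.9,-3.7],"angular": [0,0,0]}
    - {"grip": 0,"xyz": [0,-12.1,-5.0],"angular": [0,0,0]}
    - {"grip": 0,"xyz": [0,-16.3,-5.9],"angular": [0,0,0]}
    - {"grip": 0,"xyz": [0,-20.6,-6.5],"angular": [0,0,0]}
    - {"grip": 0,"xyz": [0,-25.0,-6.7],"angular": [0,0,0]}
    - {"grip": 0,"xyz": [0,-29.7,-6.5],"angular": [0,0,0]}
    - {"grip": 0,"xyz": [0,-29.7,-6.5],"angular": [0,0,0]}
    - {"grip": 0,"xyz": [0,-29.7,-6.5],"angular": [0,0,0]}
    - {"grip": 0,"xyz": [0,-29.7,-6.5],"angular": [0,0,0]}

```text
time_s: 17.55
tcp_pos: [0.5628, -0.0435, 0.1819]
ee_rot: [[0.003, -1.0, -0.003], [-1.0, -0.003, 0.001], [-0.001, 0.003, -1.0]]
wrist_force: [-1.8, 7.2, 6.3]
gripper_width: 0.194
gripper_force: 30.0
```

```bash
python3 -c "
from h import *
i,c=snap('scene','s4')
s=r.sense();p=s['tcp_pos'];print(p,s['wrist_force'],s['joint_velocities'],np.degrees(np.arctan2(p[2]-.1321,.5597-p[0])))
cv2.imwrite('pics/c4.png',cv2.resize(np.ascontiguousarray(i[130:270,80:290,::-1]),None,fx=3.3,fy=3.3))
"
```

```text
[ 0.56282196 -0.04344308  0.18192918] [-2.69910634  8.28347408  6.50758868] [ 0.05720218 -0.02768409  0.03162524  0.00473055  0.06341313  0.00572056] 93.5850784429526
```

View pics/c4.png

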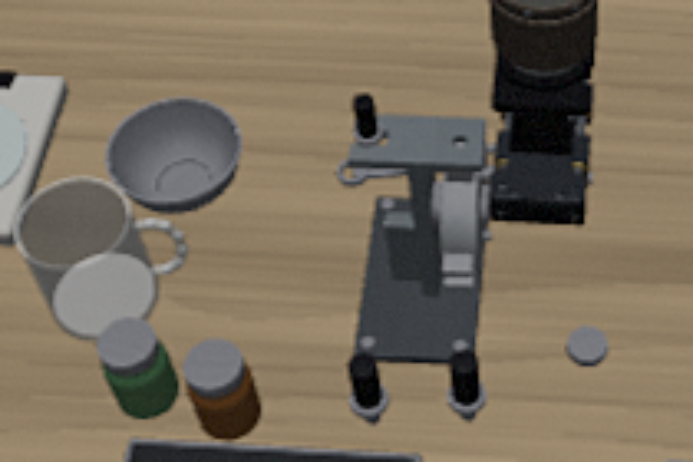

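The pin still hangs in the notch at crop (365,115) and the bystanders are undisturbed. A small nudge of about 1.8° is left.

Emit:
move_arm:
  series:
    - {"grip": 0,"xyz": [0,-1.6,0.1],"angular": [0,0,0]}
    - {"grip": 0,"xyz": [0,-1.6,0.1],"angular": [0,0,0]}
    - {"grip": 0,"xyz": [0,-1.6,0.1],"angular": [0,0,0]}
    - {"grip": 0,"xyz": [0,-1.6,0.1],"angular": [0,0,0]}
    - {"grip": 0,"xyz": [0,-1.6,0.1],"angular": [0,0,0]}
    - {"grip": 0,"xyz": [0,-1.6,0.1],"angular": [0,0,0]}

```text
time_s: 18.2
tcp_pos: [0.5637, -0.0434, 0.1818]
ee_rot: [[0.003, -1.0, -0.004], [-1.0, -0.003, 0.001], [-0.001, 0.004, -1.0]]
wrist_force: [-3.3, 8.5, 8.0]
gripper_width: 0.199
gripper_force: 30.0
```

```bash
python3 -c "
from h import *
s=r.sense();p=s['tcp_pos'];a=np.degrees(np.arctan2(p[2]-.1321,.5597-p[0]));print(p,s['wrist_force'],np.round(s['joint_velocities'],2),a)
if abs(a-95.4)<1: print(r.finish_job())
"
```

```text
[ 0.56374262 -0.04344264  0.1818444 ] [-3.34778248  8.47649475  7.96889479] [-0.01  0.   -0.09 -0.02  0.08  0.02] 94.64608882019427
the job is handed in; nothing more can be done
None
```

I handed the job in at 18.2 s, with no verdict returned: the lock pin hangs in the notch, and the rotor was turned about 455° and is held by the crank handle at 94.6°, against an estimated heavy-side-down angle of 95.4° ± 1°.

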